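# Dose coffee for the six-cup moka pot

### The arm

A 6-joint arm with a two-finger parallel gripper is mounted at the origin on the work surface. World frame = base frame: x ahead of the robot, y to its left, z up, the work surface at z = 0. Lengths are in m, angles in rad, forces in N, time in s.
With the tool pointing down it reaches from about 0.4 to 0.825 m from the base axis. Payload 7 kg.
Tool frame: the origin (TCP) lies at the centre of the arm's flange, where the gripper is bolted on; the fingertips stand 178 mm ahead of it and the grasp point (between the pads) lies 159 mm ahead of it (arm.tip_reach is the distance from the TCP to the fingertips, in m); z points along the fingers, y is the direction in which the jaws open and shut (so a half turn about z gives the same grasp; the last joint's range is limited). The gripper opens to 88 mm and grips with 3 to 60 N. Pads are 19 mm wide; open, the fingers measure 130 mm over their backs; the gripper's body (78 mm by 193 mm) begins 47 mm behind the grasp point.
Start: joints at [1.599, 0.359, 0.012, 0, -1.224, -0.288], TCP at [0.173, 0.652, 0.405] pointing down, gripper open.
Joint ranges: [-3.07, 3.07], [-1.43, 2.12], [-1.02, 1.25], [-3.03, 1.67], [-3.05, -0], [-3.03, 3.03]. Speed limits (rad/s): [2.39, 2.39, 3.01, 3.14, 3.14, 3.14].

### API

Orientations are given as [roll, pitch, yaw] about the fixed x, y, z axes, in that order (R = Rz(yaw) Ry(pitch) Rx(roll)).
In Python, from station import arm gives the robot as it stands.
- The arm moves only by the shell command python3 -m inch 'ROWS' [OPENING] [FORCE]. ROWS is JSON, a list that holds one entry, the list of rows, each a list of 6 numbers: the shift along the world's x, y, z in units of 200 mm (1.0 is 200 mm), then the turn, a rotation vector about the world's x, y, z in units of 180 degrees (1.0 is 180 degrees). A call has 1 to 8 rows; each row is the pose to reach, as a shift and turn from the pose commanded when the call began, turning the shorter way round; what a row does not reach only later rows make up. A row lasts 1/8 s, in which the tool goes at most 62.5 mm and 10.7 degrees, less where a joint would pass 70% of its speed; a pose out of reach is approached as far as the arm can. A call with a number of a shift or a turn outside -1 to 1 is refused whole. A call with a gripper value outside its range is refused whole. OPENING is the finger opening in mm, from 0 to 87.6, set as the call begins (- or left out, the last holds). The fingers move at their own pace and stop on an object; FORCE is the grip in N (left out, the last holds). Time passes only in rows, so rows that repeat a pose let the fingers close. It gives the time, the measured TCP pose, the force and the opening at its end, in the units of the state.
- arm.get_state(): the state, without advancing time (a new reading comes with each control period).
- arm.grab_frame(name): name is "side" or "top" or "wrist"; returns the picture (400x640x3 uint8, blue, green, red); there is no depth.
- arm.camera_params(name): a dict with "vertical_fov" (degrees; the focal length in pixels is half the picture's height over the tangent of half this angle, whatever the lens; pixels are square), "cx", "cy" (the principal point, pixels), "pose" (4x4, takes a point from camera to world coordinates). Camera axes: x right, y down, z forward; pixel columns grow to the right and rows downward; lengths in m; the calibration is good to about 2 mm. A picture is of the moment at which its call begins: read the wrist's pose just before it. camera_params takes no time and is no camera call; for the wrist camera it gives the pose at the moment of the call.
- arm.job_done(): hands the job in, once; it reports no verdict.
Trained networks look in the newest picture that a camera, given by its name, has taken for a name from the list of things; names that differ only in an ending like _2 or _b are one class to them, and where a whole thing is asked for, a point or a joint stands for the part that bears it (a point fixed in the world has none). Each returns a list of dicts, best first, with "score" (0 to 1); they miss things now and then, are a little off and sometimes report something else, mostly with a low value. They report only what shows in the picture. A call takes as long as a camera call.
- arm.search_frame(target, camera): "box" ([left, top, right, bottom] in pixels, round what is visible of it).
- arm.regions_of(target, camera): "region" (400x640 bool, what is visible of it) and "box" ([left, top, right, bottom] in pixels, round what is visible of it).
The state is a dict: "t": time; "q": joint angles; "qd": joint speeds; "joint_efforts": joint torques, N m; "eef_pos": TCP position; "ee_rot": TCP orientation; "force": force on the tool from outside, world axes, zero at the start; "moment": the same for the moment, N m; "width": finger opening in m.
Only numpy, scipy, OpenCV 4.12 (cv2) and the standard library are available. Lean on these libraries where they do the work, as an engineer would, in place of code of your own. Each camera call takes 0.05 s, during which the arm holds its last target.

### The job

Get the coffee dispenser ready to fill for the six-cup moka pot: first turn the scale's tare knob until its pointer reads zero (the long red mark) and let go of it, then with the fingertips press the paddle of the dispenser's spring-return dial down past the first two clicks to the third (the red mark) and keep it held there. Finish while still holding the paddle at the third click, not beyond it, since it springs back if released; leave the catch cup on its pan and everything else on the shelf undisturbed.

Things in the scene. Friction and masses are not known exactly. Their poses are not given: they have to be found in the camera images.
- dispenser: Grey coffee dispenser, fixed to the worktop: tower 130 x 130 x 250 mm high with a clear hopper (104 mm across, black lid 112 mm across) on top, 324 mm high in all. Origin at the centre of its underside; z up; its -x side is the front, which carries the dial; its -y side is where the dial's paddle sticks out; a steel chute reaches out from the +y side over the scale's pan (outlet 185 mm from the origin, 183 mm above the worktop).
- dial_axis (a point): Point on the portion dial's turning axis, in the plane in the middle of the paddle's width, 170 mm above the worktop and fixed to the dispenser (20 mm in front of the tower's front face, 60 mm to the -y side of its middle). The dial turns about the dispenser's x axis through this point. A white plate beside it (reaching 58 mm out to -y, 65 mm up and down) carries four radial marks: rest and clicks 1 and 2 black, click 3 red.
- paddle_top (a point): Centre of the upper face of the dial's orange paddle, 130 mm out from dial_axis; moves with the dial. The paddle is 50 mm wide (dispenser x), spans 100 to 160 mm out from the axis and is 12 mm thick; a steel bar joins it to the black dial disc (70 mm across). At rest it slopes up outwards at 0.525 rad (30 degrees) above level, at the third click it slopes down at 0.525 rad below level. Its axes are the dispenser's when the dial is at rest and turn with the dial.
- portion_dial (a joint): Turn of the portion dial, rad: 0 at rest (up), growing as the paddle goes down; clicks (light detents) at 0.35, 0.70 and 1.05, end stop at 1.4. A spring drives it back to 0, from the clicks too; pressing takes 2 N at first, about 4 N at the third click, rippling by 1 to 2 N. A fingertip going straight down 120 mm out (level distance) from the axis stays on the paddle from rest to the third click.
- scale: Green kitchen scale, fixed beside the dispenser (to its +y side): box 320 (x) x 170 (y) x 50 mm high. Origin at the centre of its underside. Steel pan 140 mm across, top 75 mm above the worktop, centred 75 mm to its +x; white round face of 128 mm on its top, centred 90 mm to its -x, with 13 marks, the long red one (straight to the scale's -x) being zero.
- tare_grip (a point): Grip point of the tare knob, on its vertical turning axis, 80 mm above the worktop. The knob is a black upright bar, 46 mm long (the point's x axis, which turns with the knob), 14 mm wide (y), its top 16 mm above this point, its foot (disc of 48 mm) 22 mm below. An orange pointer on the bar's -x end shows the reading.
- tare_knob (a joint): Turn of the tare knob from zero, rad: 0 when the pointer is on the red zero mark, positive anticlockwise seen from above; it starts 0.45 to 1.15 rad anticlockwise of zero, stops at +-1.5, turns with light friction (0.03 N m) and stays where it is left.
- catch_cup: Steel cup 72 mm across, 55 mm high, standing on the scale's pan under the chute; to be left there. Origin at the centre of its underside.
- moka_pot: Bystander: eight-sided aluminium six-cup moka pot, 104 mm across, 206 mm high, black handle out to 93 mm from its axis. Origin at the centre of its underside.
- creamer_jug: Bystander: blue ceramic creamer jug, 90 mm across, 105 mm high. Origin at the centre of its underside.
- diffuser_plate: Bystander: round steel heat diffuser plate, 180 mm across, 6 mm thick, lying flat, handle out to 175 mm along its x. Origin at the centre of its underside.
- sugar_jar: Bystander: glass sugar jar, 80 mm across, 120 mm high. Origin at the centre of its underside.
- espresso_cup: Bystander: white espresso cup, 60 mm across, 60 mm high. Origin at the centre of its underside.

How it is judged:
By the outcome, as a careful person would: the job done as asked, in the order asked, and still so for the second after the job is handed in, while the arm keeps its last pose, push and grip.
It also fails if it takes over 58 s, if anything falls off the work surface, if the arm or the gripper's body presses on something with over 40 N, if the wrist force passes 120 N, or if a joint passes its speed limit or range.

## Working session

There is one attempt and no reset: what is moved stays moved. The work goes in short steps, Python scripts to look and compute and a shell command to move; the robot and the scene stay as the last step left them, time stands still between calls to the robot, and variables do not carry over. Pictures are saved under pics/ and viewed, and the job is handed in when it is done.

```bash
ls; mkdir -p pics; python3 - <<'E'
from station import arm
import cv2
s=arm.get_state()
print(s['t'],s['eef_pos'],s['ee_rot'],s['force'],s['width'],arm.tip_reach)
for n in ['side','top','wrist']:
    f=arm.grab_frame(n); cv2.imwrite(f'pics/a_{n}.png',f)
    p=arm.camera_params(n); print(n,p['vertical_fov'],p['cx'],p['cy'],p['pose'])
E
```

```text
pics
0.0 [0.17332423 0.65217078 0.40371374] [ 3.13993702e+00 -1.31582372e-04 -2.59895167e-01] [-1.01443839 -0.39025769  0.88550964] 0.08816230353148706 0.1781
side 49.40526619794555 317.8328990246548 199.94392211086085 [[-0.92961218 -0.26557329  0.25552305  0.21432078]
 [-0.36813516  0.7016142  -0.61009344  0.77558861]
 [-0.01725408 -0.66121731 -0.74999597  1.08496408]
 [ 0.          0.          0.          1.        ]]
top 44.34364743383822 310.3613648015233 196.62072571094714 [[ 9.77489691e-03 -9.94338446e-01  1.05808815e-01  3.98686048e-01]
 [-9.99951992e-01 -9.64785046e-03  1.71251326e-03  1.13718894e-02]
 [-6.81990149e-04 -1.05820475e-01 -9.94385017e-01  1.57616863e+00]
 [ 0.00000000e+00  0.00000000e+00  0.00000000e+00  1.00000000e+00]]
wrist 64.64396664941839 325.67839903781294 201.7383394174486 [[-0.25754059 -0.9350742  -0.24353455  0.23921876]
 [-0.9662665   0.24958571  0.06352972  0.63547112]
 [ 0.00137775  0.25168076 -0.96780933  0.38276444]
 [ 0.          0.          0.          1.        ]]
```

View pics/a_side.png

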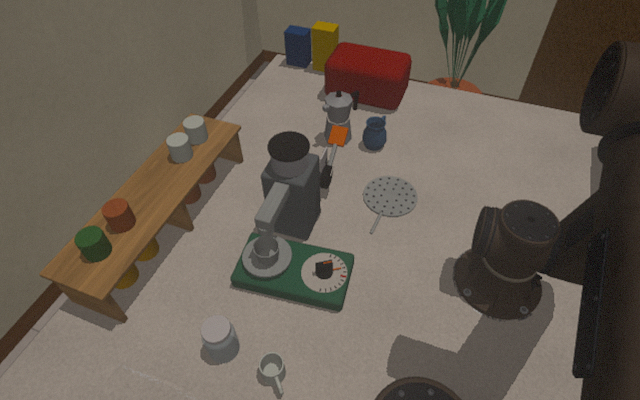

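View pics/a_top.png

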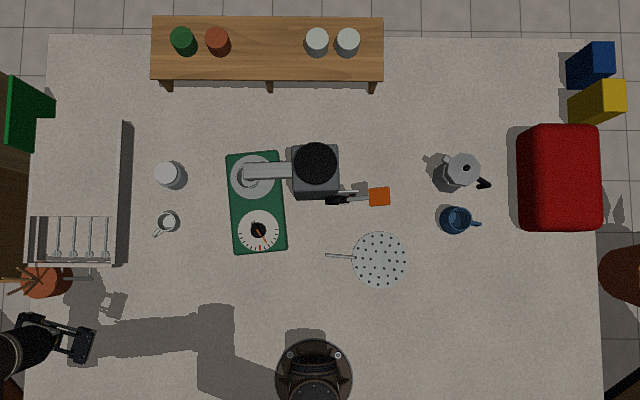

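View pics/a_wrist.png

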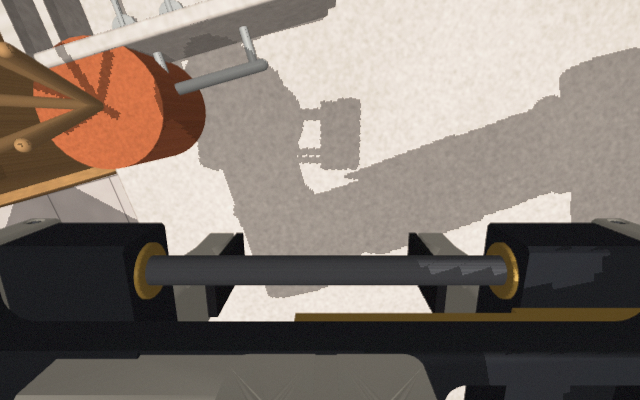

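Top view: scale at (257,202), its face at (259,230), dispenser at (316,170), orange paddle at (379,196). The side view shows the same items. I'll measure them next.

```bash
cat > h.py <<'E'
import numpy as np, cv2
from station import arm
def K(p):
    f=200/np.tan(np.radians(p['vertical_fov']/2)); return f,p['cx'],p['cy']
def ray(n,uv,p=None):
    p=p or arm.camera_params(n); f,cx,cy=K(p); P=np.array(p['pose'])
    d=P[:3,:3]@np.array([(uv[0]-cx)/f,(uv[1]-cy)/f,1]); return P[:3,3],d/np.linalg.norm(d)
def onz(n,uv,z,p=None):
    o,d=ray(n,uv,p); return o+d*(z-o[2])/d[2]
def tri(*rs):
    A=np.zeros((3,3));b=np.zeros(3)
    for o,d in rs:
        M=np.eye(3)-np.outer(d,d);A+=M;b+=M@o
    x=np.linalg.solve(A,b); return x,[np.linalg.norm((np.eye(3)-np.outer(d,d))@(x-o)) for o,d in rs]
def proj(n,X,p=None):
    p=p or arm.camera_params(n); f,cx,cy=K(p); P=np.array(p['pose'])
    c=P[:3,:3].T@(np.array(X)-P[:3,3]); return np.array([cx+f*c[0]/c[2],cy+f*c[1]/c[2]])
E
python3 - <<'E'
from h import *
for n in ['top','side']:
  for t in ['dispenser','scale','paddle_top','tare_grip','catch_cup']:
    r=arm.regions_of(t,n)
    for d in r[:2]:
        m=d['region'];ys,xs=np.nonzero(m); print(n,t,round(d['score'],2),d['box'],xs.mean(),ys.mean(),m.sum(),cv2.minAreaRect(np.c_[xs,ys].astype(np.float32)))
for n,(x0,y0,x1,y1) in {'top':(215,140,405,260),'side':(225,110,365,310)}.items():
    im=cv2.imread(f'pics/a_{n}.png')[y0:y1,x0:x1]
    cv2.imwrite(f'pics/b_{n}.png',cv2.resize(im,None,fx=4 if n=='top' else 3,fy=4 if n=='top' else 3,interpolation=cv2.INTER_CUBIC))
E
```

```text
top scale 0.88 [223.9, 148.8, 288.4, 253.3] 255.67255493321844 207.78845325290823 4642 ((255.6438446044922, 202.0101318359375), (101.49313354492188, 55.605533599853516), 84.5596694946289)
top paddle_top 0.83 [324.6, 188.0, 389.6, 210.1] 363.55757575757576 197.36363636363637 660 ((357.0, 196.0), (18.0, 64.0), 90.0)
top paddle_top 0.32 [153.5, 212.1, 179.0, 237.0] 166.9063231850117 223.07728337236534 427 ((164.75, 222.75001525878906), (20.238576889038086, 30.674095153808594), 71.56504821777344)
top tare_grip 0.62 [250.9, 220.3, 266.8, 238.3] 258.125 229.76704545454547 176 ((258.0, 230.0), (14.0, 14.0), 90.0)
top catch_cup 0.48 [237.1, 167.3, 261.0, 190.3] 244.74678111587983 180.38197424892704 233 ((244.82107543945312, 179.7449188232422), (24.182050704956055, 15.567194938659668), 40.91437911987305)
side dispenser 0.89 [253.2, 126.8, 351.0, 238.0] 294.3451130213308 183.13562559694364 6282 ((293.7500305175781, 177.75001525878906), (72.09992218017578, 129.337158203125), 18.43494987487793)
side scale 0.85 [225.6, 230.6, 353.8, 314.4] 296.77252252252254 273.1621621621622 5772 ((291.4294128417969, 269.8176574707031), (116.81706237792969, 59.33048629760742), 12.528807640075684)
side paddle_top 0.56 [324.0, 122.7, 346.8, 187.4] 332.7986688851914 150.9800332778702 601 ((331.6538391113281, 155.76922607421875), (16.050161361694336, 63.41128921508789), 15.255120277404785)
side tare_grip 0.69 [316.8, 265.4, 331.4, 279.5] 323.6692913385827 269.18897637795277 254 ((323.5, 269.5), (17.0, 17.0), 90.0)
side catch_cup 0.8 [253.4, 238.3, 279.3, 266.0] 265.7669902912621 249.69093851132686 618 ((265.0, 250.5), (29.0, 26.0), 90.0)
side catch_cup 0.24 [313.9, 258.2, 339.1, 279.3] 324.4182389937107 268.62578616352204 318 ((326.8461608886719, 268.7308044433594), (18.238800048828125, 24.514516830444336), 78.69007110595703)
```

View pics/b_top.png

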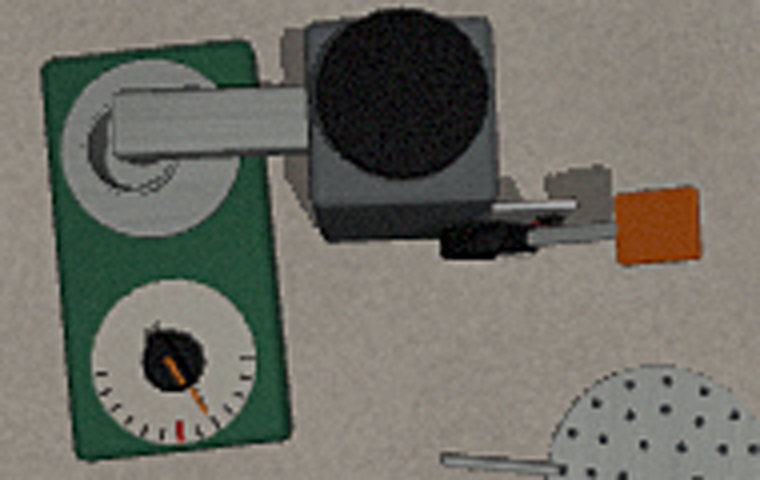

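View pics/b_side.png

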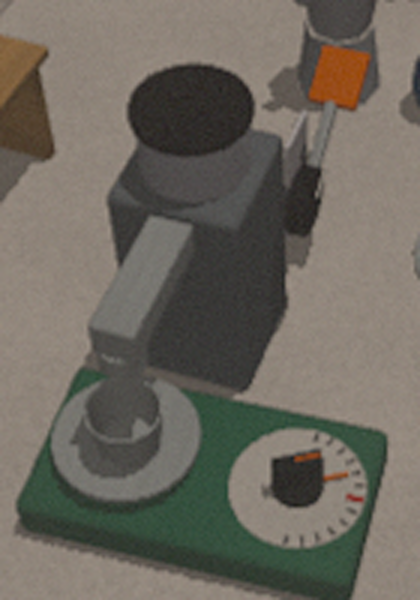

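```bash
python3 - <<'E'
from h import *
T=lambda x,y:(215+(x-0)/4-.375,140+y/4-.375)
S=lambda x,y:(225+x/3-.333,110+y/3-.333)
t=lambda a,b:tri(ray('top',T(*a)),ray('side',S(*b)))
print('face',t((173.5,361),(297,488)))
print('pan',t((151,148),(126,438)), onz('top',T(151,148),.075))
print('redmark',t((180,430),(355,498)), onz('top',T(180,430),.05))
print('face@.05',onz('top',T(173.5,361),.05))
for nm,a,b in [('fl',(619,265),(370,54)),('fr',(702,260),(358,108)),('bl',(615,190),(310,100)),('br',(698,186),(322,46))]: pass
# corners: top image right=-y, down=-x ; side cam: up = -y, right=-x
for nm,a,b in [('outer -x',(702,261),(370,54)),('inner -x',(619,265),(357,108)),('inner +x',(615,190),(309,101)),('outer +x',(699,186),(321,46))]:
    print(nm,t(a,b))
print('lid',t((402,94),(191,109)))
for nm,a in [('00',(42,60)),('10',(252,40)),('11',(291,438)),('01',(78,461))]: print(nm,onz('top',T(*a),.05))
for a in [(166,357),(184,383)]: print('ptr top',onz('top',T(*a),.096))
for a in [(192,389),(207,413)]: print('ptr low',onz('top',T(*a),.055))
E
```

```text
face (array([0.45482169, 0.17548374, 0.04832387]), [np.float64(0.0009421936027684179), np.float64(0.000942193602768415)])
pan (array([0.61882542, 0.19411019, 0.06918328]), [np.float64(0.0008780166755832787), np.float64(0.0008780166755833318)]) [0.61880805 0.19371607 0.075     ]
redmark (array([0.40105414, 0.16882008, 0.05229532]), [np.float64(0.001426982507709785), np.float64(0.001426982507709804)]) [0.40244174 0.16941569 0.05      ]
face@.05 [0.45566626 0.17556534 0.05      ]
outer -x (array([ 0.51967942, -0.20259923,  0.25118337]), [np.float64(0.0004160800591557143), np.float64(0.00041608005915582275)])
inner -x (array([ 0.51657437, -0.15011086,  0.2246279 ]), [np.float64(0.0018461921620407556), np.float64(0.0018461921620406736)])
inner +x (array([ 0.56807343, -0.1484834 ,  0.2195467 ]), [np.float64(0.0032361713522382897), np.float64(0.0032361713522383114)])
outer +x (array([ 0.5713381 , -0.20150639,  0.24761265]), [np.float64(0.0004124328024113619), np.float64(0.00041243280241146644)])
lid (array([0.61968941, 0.00181657, 0.31728346]), [np.float64(0.0006188206153757049), np.float64(0.000618820615375928)])
00 [0.6917667  0.28432996 0.05      ]
10 [0.70939611 0.11888934 0.05      ]
11 [0.39712943 0.08347866 0.05      ]
01 [0.37786475 0.24768321 0.05      ]
ptr top [0.45690079 0.17632774 0.096     ]
ptr top [0.43751041 0.1623724  0.096     ]
ptr low [0.43402412 0.16027963 0.055     ]
ptr low [0.41567881 0.14833545 0.055     ]
```

```bash
python3 -m inch '[[[0.12,-0.2,0,0,0,-0.05],[0.24,-0.4,0,0,0,-0.1],[0.36,-0.6,0,0,0,-0.15],[0.48,-0.8,0,0,0,-0.2],[0.6,-1,0,0,0,-0.25],[0.6,-1,0,0,0,-0.3]]]' 50 20
python3 -m inch '[[[0.12,-0.2,0,0,0,-0.05],[0.24,-0.4,0,0,0,-0.1],[0.36,-0.6,0,0,0,-0.15],[0.48,-0.8,0,0,0,-0.2],[0.6,-1,0,0,0,-0.25],[0.6,-1,0,0,0,-0.3]]]'
python3 -c "
from station import arm;s=arm.get_state();print(s['q'],s['eef_pos'],s['ee_rot'])"
```

```text
t: 1.4
eef_pos: [0.2946, 0.4498, 0.4054]
ee_rot: [-3.141, 0.001, -1.21]
force: [-0.0, 0.9, 0.4]
width: 0.0503
t: 2.15
eef_pos: [0.4143, 0.2499, 0.4049]
ee_rot: [-3.142, 0.0, -2.153]
force: [0.3, 0.6, 1.0]
width: 0.0498
[ 9.50399180e-01  3.92119035e-02 -3.95116801e-01  8.81353319e-05
 -1.13614423e+00 -1.53299597e+00] [0.41431675 0.24991791 0.40492831] [-3.14150054e+00  3.20140982e-04 -2.15335600e+00]
```

```bash
python3 -m inch '[[[0.1,-0.18,-0.1,0,0,-0.05],[0.2,-0.37,-0.2,0,0,-0.1],[0.205,-0.375,-0.2,0,0,-0.125],[0.205,-0.375,-0.2,0,0,-0.125]]]'
python3 - <<'E'
from h import *
s=arm.get_state();print(s['eef_pos'],s['ee_rot'])
p=arm.camera_params('wrist');f=arm.grab_frame('wrist');cv2.imwrite('pics/c_wrist.png',f)
for r in arm.regions_of('tare_grip','wrist')[:2]: print(r['score'],r['box'])
print(proj('wrist',(.455,.1755,.096),p),p['pose'].tolist())
cv2.imwrite('pics/c_top.png',cv2.resize(arm.grab_frame('top')[140:260,215:405],None,fx=4,fy=4))
E
```

```text
t: 2.65
eef_pos: [0.4546, 0.1769, 0.3647]
ee_rot: [-3.142, 0.0, -2.538]
force: [-0.3, 0.7, 0.3]
width: 0.05
[0.45463938 0.1768771  0.36468261] [-3.14154588e+00  3.12605501e-05 -2.53799100e+00]
0.9 [297.2, 142.2, 349.0, 231.4]
0.72 [213.1, 86.7, 430.1, 312.4]
[323.93914597 203.80617643] [[-0.5671563517589384, 0.7969680722969076, 0.2077873056729933, 0.39963049070246154], [0.82361009062027, 0.548902538753062, 0.1427319921353082, 0.13917365894274653], [-0.000302138977390602, 0.25208707759382265, -0.9677045075963241, 0.3434993546176747], [0.0, 0.0, 0.0, 1.0]]
```

View pics/c_wrist.png

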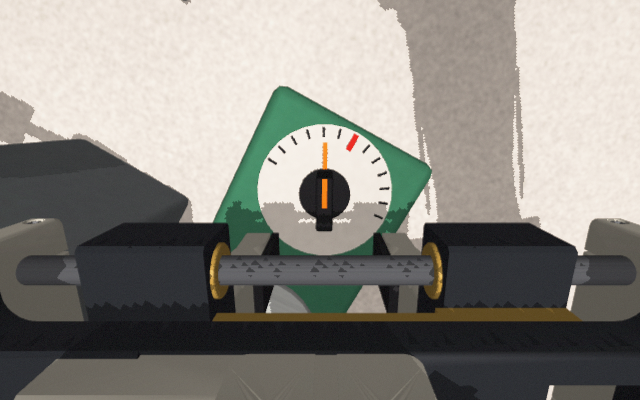

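```bash
python3 - <<'E'
from h import *
f=cv2.imread('pics/c_wrist.png').astype(int);p=arm.camera_params('wrist')
b,g,r=f[...,0],f[...,1],f[...,2]
red=(r>150)&(g<90)&(b<90);org=(r>180)&(g>90)&(g<180)&(b<90)
def lin(m,z,nm,y0,y1):
    ys,xs=np.nonzero(m);k=(ys>y0)&(ys<y1)&(xs>250)&(xs<400);ys,xs=ys[k],xs[k]
    P=np.array([onz('wrist',(x+.0,y+.0),z,p)[:2] for x,y in zip(xs,ys)])
    c=P.mean(0);u=np.linalg.svd(P-c)[2][0]; print(nm,len(P),xs.min(),xs.max(),ys.min(),ys.max(),c,np.arctan2(u[1],u[0]), P.min(0),P.max(0));return c
rc=lin(red,.0505,'red',100,180)
pc=lin(org,.058,'ptr low',100,172)
tc=lin(org,.0965,'ptr top',173,230)
# face circle fit
white=((r>190)&(g>190)&(b>170)).astype(np.uint8)
for c in [(.455,.1755)]:
    for q in (rc,pc,tc): d=np.array(c)-q; print(np.arctan2(d[1],d[0]),np.linalg.norm(d))
# ellipse boundary by green/white
gm=((g>r+20)&(g>b+10)).astype(np.uint8)
pts=[]
for x in range(262,390,4):
    col=gm[90:190,x]; ii=np.nonzero(col)[0]
    # last green before white from the top
    j=[i for i in ii if i<99 and not col[i+1:i+6].any()]
    if j: pts.append((x,90+j[0]+.5))
P=np.array([onz('wrist',q,.05,p)[:2] for q in pts])
A=np.c_[2*P,np.ones(len(P))];s=np.linalg.lstsq(A,(P**2).sum(1),rcond=None)[0]
print('face',s[:2],np.sqrt(s[2]+s[:2]@s[:2]),len(P))
E
```

```text
red 81 347 357 134 150 [0.40277184 0.17117391] 0.1138507836464567 [0.39524751 0.16842569] [0.41014221 0.17387046]
ptr low 98 323 326 143 168 [0.42639366 0.15730353] 0.5927680391839376 [0.41622332 0.15033317] [0.43619022 0.16455974]
ptr top 145 322 326 179 207 [0.44743782 0.17143642] 0.6043925525061291 [0.43711287 0.16362475] [0.45792402 0.17937527]
0.082641865520945 0.05240702260429619
0.5665408183887789 0.033903308770335094
0.49308329574729604 0.008584825782659207
face [0.45612758 0.17735291] 0.06390812713453214 32
```

```bash
python3 -m inch '[[[0.004,0,-0.15,0,0,0],[0.007,0.001,-0.3,0,0,-0.002],[0.007,0.001,-0.45,0,0,-0.003],[0.007,0.001,-0.55,0,0,-0.003],[0.007,0.001,-0.615,0,0,-0.003],[0.007,0.001,-0.615,0,0,-0.003]]]' 50 10
python3 -m inch '[[[0,0,0,0,0,0],[0,0,0,0,0,0],[0,0,0,0,0,0],[0,0,0,0,0,0],[0,0,0,0,0,0],[0,0,0,0,0,0]]]' 0 10
python3 - <<'E'
from h import *
s=arm.get_state();print(s['eef_pos'],s['ee_rot'],s['moment'],s['force'])
cv2.imwrite('pics/d_wrist.png',arm.grab_frame('wrist'))
E
```

```text
t: 3.55
eef_pos: [0.4556, 0.1778, 0.2413]
ee_rot: [-3.141, -0.001, -2.546]
force: [-0.4, 0.3, -0.2]
width: 0.0501
t: 4.3
eef_pos: [0.4564, 0.1768, 0.242]
ee_rot: [-3.14, 0.0, -2.547]
force: [6.3, -7.2, 0.4]
width: 0.0138
[0.45643423 0.17682785 0.24199607] [-3.14001555e+00  1.02102212e-04 -2.54652225e+00] [-2.38442086 -2.327327    0.05102317] [ 6.33759856 -7.17716439  0.44073942]
```

View pics/d_wrist.png

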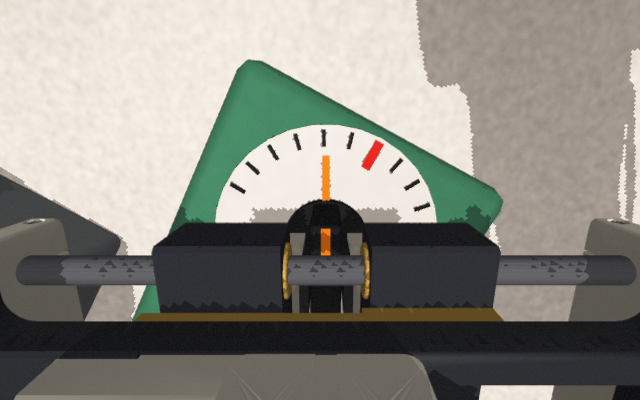

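```bash
python3 -m inch '[[[0.006,-0.007,0,0,0,-0.03],[0.006,-0.007,0,0,0,-0.06],[0.006,-0.007,0,0,0,-0.09],[0.006,-0.007,0,0,0,-0.12],[0.006,-0.007,0,0,0,-0.153],[0.006,-0.007,0,0,0,-0.153],[0.006,-0.007,0,0,0,-0.153],[0.006,-0.007,0,0,0,-0.153]]]'
cat > m.py <<'E'
from h import *
import sys
s=arm.get_state();print(s['eef_pos'],s['ee_rot'],s['moment'],s['force'])
p=arm.camera_params('wrist');f=arm.grab_frame('wrist');cv2.imwrite(sys.argv[1],f);f=f.astype(int)
b,g,r=f[...,0],f[...,1],f[...,2]
red=(r>150)&(g<90)&(b<90);org=(r>180)&(g>90)&(g<180)&(b<90)
c0=np.array([.456,.1773])
for nm,m,z in [('red',red,.0505),('org',org,.058)]:
    ys,xs=np.nonzero(m);k=(xs>250)&(xs<420)&(ys<200);ys,xs=ys[k],xs[k]
    if len(xs)==0: continue
    P=np.array([onz('wrist',q,z,p)[:2] for q in zip(xs,ys)]);c=P.mean(0);u=np.linalg.svd(P-c)[2][0];d=c0-c
    print(nm,len(xs),xs.min(),xs.max(),ys.min(),ys.max(),'line',np.arctan2(u[1],u[0])%np.pi,'radial',np.arctan2(d[1],d[0]))
E
python3 m.py pics/e_wrist.png
```

```text
t: 5.35
eef_pos: [0.4569, 0.176, 0.242]
ee_rot: [-3.141, -0.0, -3.025]
force: [-2.1, -2.0, 5.8]
width: 0.0143
[0.45694779 0.17599014 0.24196415] [-3.14143088e+00 -4.62809971e-05 -3.02474579e+00] [-0.46459566  0.60397195 -0.04927769] [-2.09055547 -1.98621801  5.7679867 ]
red 243 322 330 129 155 line 0.11650056450753037 radial 0.13051753928741316
org 320 322 330 156 199 line 0.11793731728930619 radial 0.1387682945410772
```

View pics/e_wrist.png

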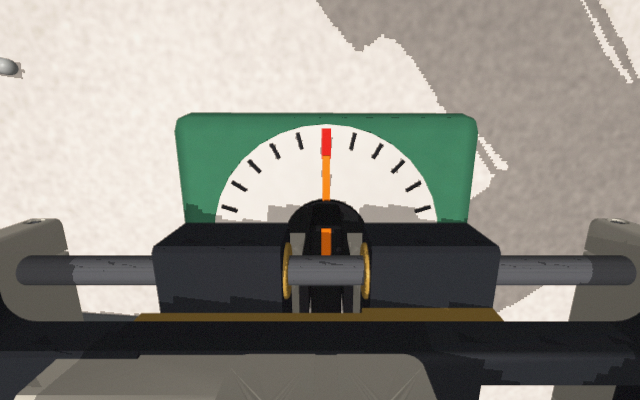

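The pointer lies straight in line with the red mark, both at x 322–330. Releasing the knob now.

```bash
python3 -m inch '[[[0,0,0,0,0,0],[0,0,0,0,0,0],[0,0,0,0,0,0],[0,0,0.05,0,0,0],[0,0,0.2,0,0,0],[0,0,0.5,0,0,0],[0,0,0.7,0,0,0],[0,0,0.7,0,0,0]]]' 45 10
python3 m.py pics/f_wrist.png
```

```text
t: 6.4
eef_pos: [0.4576, 0.1765, 0.3859]
ee_rot: [3.138, 0.006, -3.027]
force: [0.1, -0.4, -0.6]
width: 0.0449
[0.45763408 0.17650992 0.38588336] [ 3.13767742  0.00644439 -3.02692162] [ 0.08075708 -0.15629004 -0.00908528] [ 0.07526583 -0.3646382  -0.621768  ]
red 67 322 326 122 161 line 0.15392619738372407 radial 0.13129052358179855
org 216 322 326 122 196 line 0.10861494030256123 radial 0.1687612308613982
```

View pics/f_wrist.png

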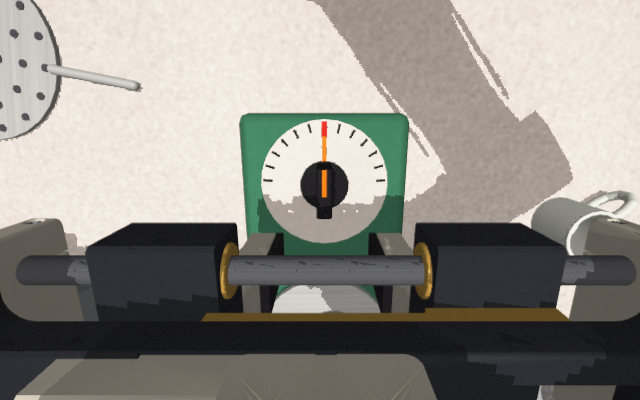

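Still on zero after release. Now over to the paddle with closed fingers, higher than the dispenser.

```bash
python3 -m inch '[[[0,0,0.2,0,0,0.04],[0.05,-0.15,0.4,0,0,0.08],[0.1,-0.35,0.4,0,0,0.12],[0.15,-0.6,0.4,0,0,0.16],[0.2,-0.85,0.4,0,0,0.2],[0.2,-0.9,0.4,0,0,0.24],[0.2,-0.9,0.4,0,0,0.24]]]' 0 20
python3 -m inch '[[[0.05,-0.2,0,0,0,0.05],[0.1,-0.4,0,0,0,0.1],[0.15,-0.6,0,0,0,0.15],[0.2,-0.8,0,0,0,0.2],[0.235,-0.89,0,0,0,0.238],[0.235,-0.89,0,0,0,0.238],[0.235,-0.89,0,0,0,0.238]]]'
python3 - <<'E'
from h import *
s=arm.get_state();print(s['eef_pos'],s['ee_rot'],s['q'])
cv2.imwrite('pics/g_wrist.png',arm.grab_frame('wrist'))
print(proj('wrist',(.5437,-.1815,.24)))
E
```

```text
t: 7.32
eef_pos: [0.4968, -0.0047, 0.4606]
ee_rot: [3.14, -0.002, -2.276]
force: [-0.3, 0.2, 0.8]
width: 0.0005
t: 8.2
eef_pos: [0.544, -0.181, 0.4612]
ee_rot: [3.141, 0.0, -1.529]
force: [-0.2, 0.3, 0.2]
width: 0.0002
[ 0.5440147  -0.18095323  0.46115598] [ 3.14071432e+00  3.13012478e-04 -1.52857840e+00] [ 1.98977083e-02  1.60183273e-01 -1.27516432e-01 -3.05824439e-04
 -1.28398173e+00  2.24070052e-02]
[326.99540787 222.24403755]
```

View pics/g_wrist.png

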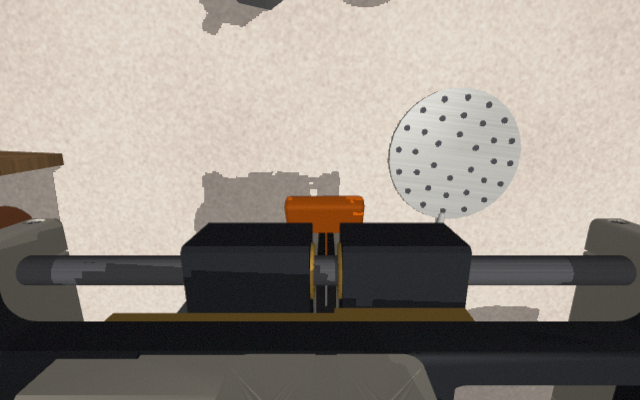

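```bash
python3 -m inch '[[[0,0,-0.1,0,0,0],[0,0,-0.18,0,0,0],[0,0,-0.2,0,0,0],[0,0,-0.22,0,0,0],[0,0,-0.24,0,0,0],[0,0,-0.26,0,0,0]]]'
for i in 1 2 3; do python3 -m inch '[[[0,0,-0.03,0,0,0],[0,0,-0.06,0,0,0]]]'; done
```

```text
t: 9.0
eef_pos: [0.5442, -0.182, 0.41]
ee_rot: [-3.14, -0.0, -1.526]
force: [0.3, 0.7, 2.9]
width: 0.0001
t: 9.25
eef_pos: [0.544, -0.1819, 0.3972]
ee_rot: [-3.142, 0.0, -1.526]
force: [-0.0, -1.1, 2.4]
width: 0.0006
t: 9.5
eef_pos: [0.5439, -0.1819, 0.385]
ee_rot: [3.141, 0.0, -1.526]
force: [-0.6, -0.9, 2.7]
width: 0.0007
t: 9.75
eef_pos: [0.544, -0.182, 0.3734]
ee_rot: [-3.141, -0.0, -1.526]
force: [-0.1, -1.1, 3.6]
width: 0.0005
```

```bash
python3 -m inch '[[[0,0,-0.04,0,0,0],[0,0,-0.08,0,0,0],[0,0,-0.12,0,0,0],[0,0,-0.16,0,0,0],[0,0,-0.2,0,0,0],[0,0,-0.24,0,0,0],[0,0,-0.28,0,0,0],[0,0,-0.32,0,0,0]]]'
python3 -m inch '[[[0,0,0,0,0,0],[0,0,0,0,0,0]]]'
python3 - <<'E'
from h import *
for n,(x0,y0,x1,y1) in {'top':(300,150,410,240),'side':(290,100,380,220)}.items():
    im=arm.grab_frame(n)[y0:y1,x0:x1]
    cv2.imwrite(f'pics/i_{n}.png',cv2.resize(im,None,fx=5,fy=5,interpolation=cv2.INTER_CUBIC))
s=arm.get_state();print(s['eef_pos'],s['force'])
cv2.imwrite('pics/i_wrist.png',arm.grab_frame('wrist'))
E
```

```text
t: 10.75
eef_pos: [0.544, -0.1815, 0.3092]
ee_rot: [-3.142, 0.0, -1.526]
force: [0.5, 1.8, 4.6]
width: 0.0001
t: 11.0
eef_pos: [0.544, -0.1819, 0.3097]
ee_rot: [3.141, -0.0, -1.526]
force: [0.8, -1.1, 2.5]
width: 0.0003
[ 0.54390979 -0.18195143  0.30986348] [-0.48352368  0.27611553  3.79080667]
```

View pics/i_top.png

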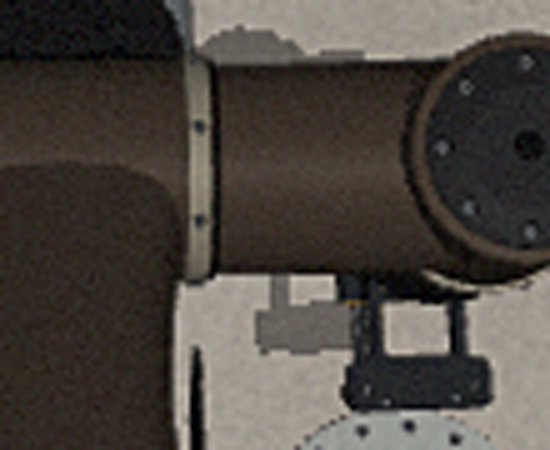

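View pics/i_side.png

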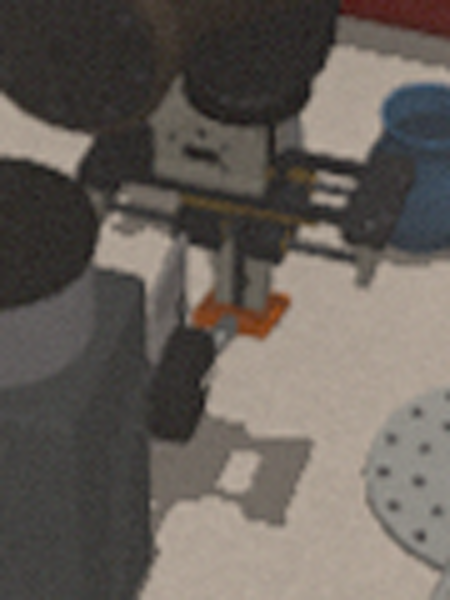

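View pics/i_wrist.png

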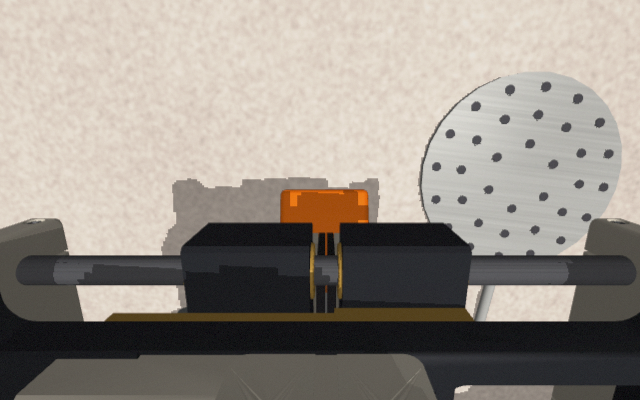

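```bash
cat > fit.py <<'E'
from h import *
import sys
ax=np.array([.538,-.0622,.170]);yaw=.045
u=np.array([np.sin(yaw),-np.cos(yaw),0]);xx=np.array([np.cos(yaw),np.sin(yaw),0]);z=np.array([0,0,1.])
def edge(th,r=.160,h=0,w=0):
    e=.525-th; return ax+u*(r*np.cos(e)-h*np.sin(e))+z*(r*np.sin(e)+h*np.cos(e))+xx*w
if __name__=='__main__':
    p=arm.camera_params('wrist')
    print('tip z',arm.get_state()['eef_pos'][2]-arm.tip_reach)
    for th in [.6,.7,.8,.85,.9,.95,1.0,1.05,1.1,1.15]:
        print(th,proj('wrist',edge(th),p).round(1),'under',proj('wrist',edge(th,h=-.012),p).round(1)[1],'w',(proj('wrist',edge(th,w=-.025),p)-proj('wrist',edge(th,w=.025),p))[0].round(1),'side inner',proj('side',edge(th,.1,w=-.025)).round(1),proj('side',edge(th,.1,w=.025)).round(1))
E
python3 fit.py
python3 - <<'E'
import cv2
im=cv2.imread('pics/i_wrist.png')[175:245,260:390]
cv2.imwrite('pics/i_wz.png',cv2.resize(im,None,fx=6,fy=6,interpolation=cv2.INTER_NEAREST))
E
```

```text
tip z 0.1317842946643242
0.6 [328.5 186.3] under 182.9 w 118.5 side inner [343.6 158.1] [328.2 154.7]
0.7 [328.2 183.6] under 183.1 w 105.9 side inner [343.4 160.7] [328.1 157.3]
0.8 [327.9 184.4] under 186.1 w 95.7 side inner [343.1 163.5] [327.9 160.1]
0.85 [327.8 185.9] under 188.4 w 91.3 side inner [342.9 164.9] [327.7 161.5]
0.9 [327.7 187.9] under 191.1 w 87.3 side inner [342.7 166.4] [327.5 162.9]
0.95 [327.7 190.5] under 194.3 w 83.6 side inner [342.5 167.8] [327.4 164.4]
1.0 [327.6 193.4] under 197.8 w 80.3 side inner [342.3 169.3] [327.1 165.9]
1.05 [327.5 196.7] under 201.7 w 77.2 side inner [342.  170.8] [326.9 167.4]
1.1 [327.5 200.4] under 205.8 w 74.4 side inner [341.8 172.3] [326.7 168.9]
1.15 [327.4 204.3] under 210.1 w 71.9 side inner [341.5 173.9] [326.4 170.4]
```

View pics/i_wz.png

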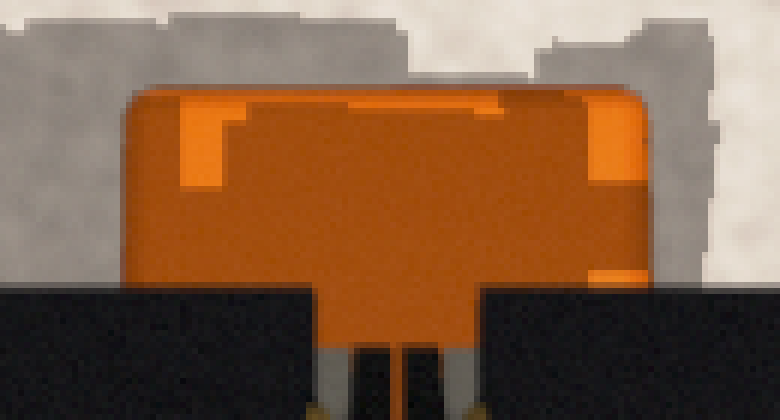

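```bash
cat > fit2.py <<'E'
from h import *
from scipy.optimize import least_squares
T=lambda x,y:(215+x/4-.375,140+y/4-.375)
S=lambda x,y:(225+x/3-.333,110+y/3-.333)
z=np.array([0,0,1.])
cams={n:arm.camera_params(n) for n in('top','side')}
def pt(q,th,r,w,h=0):
    a=np.array([q[0],q[1],.170+q[3]]);yaw=q[2];u=np.array([np.sin(yaw),-np.cos(yaw),0]);xx=np.array([np.cos(yaw),np.sin(yaw),0]);e=.525-th
    return a+u*(r*np.cos(e)-h*np.sin(e))+z*(r*np.sin(e)+h*np.cos(e))+xx*w
obs=[('top',T(702,261),.16,-.025),('top',T(619,265),.10,-.025),('top',T(615,190),.10,.025),('top',T(699,186),.16,.025),
('side',S(370,54),.16,-.025),('side',S(357,108),.10,-.025),('side',S(309,101),.10,.025),('side',S(321,46),.16,.025)]
def res(q): return np.concatenate([proj(c,pt(q,q[4],r,w),cams[c])-uv for c,uv,r,w in obs]+[[(q[3])/.0015,q[4]/.02]])
def fit():
    s=least_squares(res,[.538,-.0622,.045,0,0]); return s
if __name__=='__main__':
    s=fit();print(s.x,s.fun.round(1));q=s.x
    p=arm.camera_params('wrist')
    tcp=arm.get_state()['eef_pos']
    for th in [.85,.9,.95,1,1.05,1.1]:
        c=[proj('wrist',pt(q,th,.16,w),p) for w in(-.025,.025)]
        print(th,((c[0]+c[1])/2).round(1),(c[0]-c[1])[0].round(1),proj('side',pt(q,th,.1,-.025)).round(1),proj('side',pt(q,th,.1,.025)).round(1))
    tz=tcp[2]-arm.tip_reach
    d=(q[1]-tcp[1])
    for o in(0,.0095): print('geom',d,.525+np.arctan2(.170+q[3]-tz,d-o))
E
python3 fit2.py
```

```text
[ 5.37863098e-01 -6.35066627e-02  5.46315584e-02  1.38869054e-04
 -5.17423917e-04] [ 0.1 -0.4  0.4  0.4  0.4  1.3 -0.3  0.1 -0.1  0.1 -0.9  0.7 -0.9 -0.3
  0.3 -0.4  0.1 -0. ]
0.85 [325.5 183.6] 91.5 [342.9 164.5] [327.6 161.2]
0.9 [325.6 185.8] 87.5 [342.7 165.9] [327.4 162.6]
0.95 [325.7 188.4] 83.8 [342.5 167.4] [327.3 164.1]
1 [325.7 191.4] 80.5 [342.2 168.9] [327.1 165.6]
1.05 [325.8 194.8] 77.4 [342.  170.4] [326.8 167.1]
1.1 [325.8 198.5] 74.6 [341.7 171.9] [326.6 168.6]
geom 0.11844317665140666 0.8381665896378667
geom 0.11844317665140666 0.8635091521765341
```

```bash
python3 - <<'E'
from fit2 import *
q=fit().x;p=arm.camera_params('wrist')
for th in [.8,.85,.9,.95,1.05]:
    print(th,[proj('side',pt(q,th,.1,w,h)).round(1).tolist() for w in(-.025,.025) for h in(0,-.012)],[proj('wrist',pt(q,th,.16,0,h),p)[1].round(1) for h in (0,-.012)], [(proj('wrist',pt(q,th,.16,-.025,h),p)-proj('wrist',pt(q,th,.16,.025,h),p))[0].round(1) for h in (0,-.012)])
E
python3 -m inch '[[[0,0,-0.03,0,0,0],[0,0,-0.06,0,0,0],[0,0,-0.085,0,0,0],[0,0,-0.085,0,0,0],[0,0,-0.085,0,0,0]]]'
python3 - <<'E'
from h import *
im=arm.grab_frame('side')[130:190,310:370]
cv2.imwrite('pics/j_side.png',cv2.resize(im,None,fx=10,fy=10,interpolation=cv2.INTER_NEAREST))
cv2.imwrite('pics/j_wrist.png',cv2.resize(arm.grab_frame('wrist')[175:245,260:390],None,fx=6,fy=6,interpolation=cv2.INTER_NEAREST))
E
python3 fit2.py|tail -2
```

```text
0.8 [[343.0, 163.1], [342.7, 166.4], [327.7, 159.8], [327.4, 163.1]] [np.float64(182.1), np.float64(183.8)] [np.float64(95.9), np.float64(89.4)]
0.85 [[342.9, 164.5], [342.4, 167.9], [327.6, 161.2], [327.2, 164.6]] [np.float64(183.6), np.float64(186.3)] [np.float64(91.5), np.float64(85.6)]
0.9 [[342.7, 165.9], [342.2, 169.4], [327.4, 162.6], [327.0, 166.1]] [np.float64(185.8), np.float64(189.1)] [np.float64(87.5), np.float64(82.1)]
0.95 [[342.5, 167.4], [341.9, 171.0], [327.3, 164.1], [326.8, 167.6]] [np.float64(188.4), np.float64(192.4)] [np.float64(83.8), np.float64(78.9)]
1.05 [[342.0, 170.4], [341.4, 174.0], [326.8, 167.1], [326.3, 170.7]] [np.float64(194.8), np.float64(199.9)] [np.float64(77.4), np.float64(73.3)]
t: 11.78
eef_pos: [0.5441, -0.182, 0.2928]
ee_rot: [3.142, -0.0, -1.526]
force: [0.3, -0.8, 3.8]
width: 0.0005
geom 0.11855686075355751 0.962273713578352
geom 0.11855686075355751 0.995165761715074
```

View pics/j_side.png

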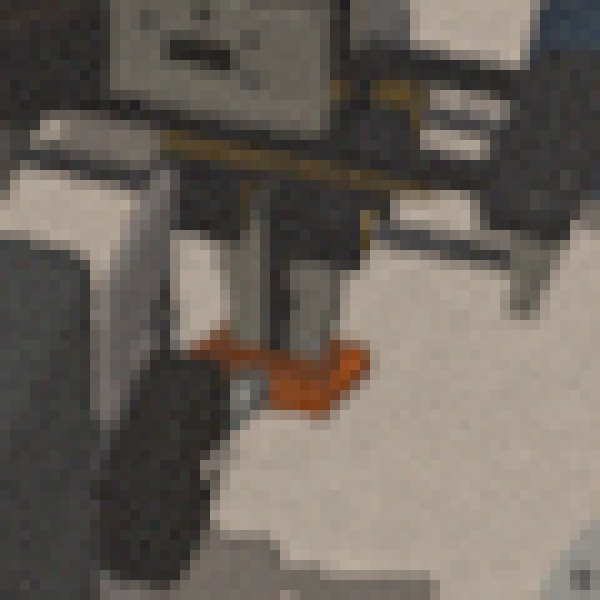

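View pics/j_wrist.png

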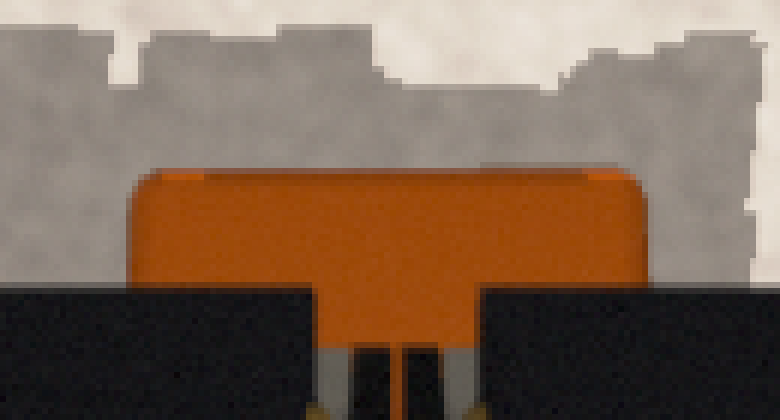

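```bash
cat > chk.py <<'E'
from fit2 import *
q=fit().x;p=arm.camera_params('wrist')
for th in [.9,.95,1,1.05,1.1,1.15]:
    print(th,'side',[proj('side',pt(q,th,.1,w,-.012)).round(1).tolist() for w in(-.025,.025)],'row',[proj('wrist',pt(q,th,.16,0,h),p)[1].round(1) for h in (0,-.012)])
print(arm.get_state()['eef_pos'],arm.get_state()['force'])
E
python3 chk.py
```

```text
0.9 side [[342.2, 169.4], [327.0, 166.1]] row [np.float64(192.7), np.float64(195.9)]
0.95 side [[341.9, 171.0], [326.8, 167.6]] row [np.float64(195.2), np.float64(199.1)]
1 side [[341.7, 172.5], [326.5, 169.1]] row [np.float64(198.2), np.float64(202.8)]
1.05 side [[341.4, 174.0], [326.3, 170.7]] row [np.float64(201.7), np.float64(206.8)]
1.1 side [[341.1, 175.6], [326.0, 172.2]] row [np.float64(205.4), np.float64(211.0)]
1.15 side [[340.7, 177.2], [325.6, 173.8]] row [np.float64(209.5), np.float64(215.5)]
[ 0.54400686 -0.18206352  0.29281896] [ 1.05355311 -1.64860495  3.42994629]
```

```bash
python3 -m inch '[[[0,0,-0.02,0,0,0],[0,0,-0.042,0,0,0],[0,0,-0.042,0,0,0],[0,0,-0.042,0,0,0]]]'
python3 - <<'E'
from h import *
im=arm.grab_frame('side')[130:190,310:370]
cv2.imwrite('pics/k_side.png',cv2.resize(im,None,fx=10,fy=10,interpolation=cv2.INTER_NEAREST))
w=arm.grab_frame('wrist')
cv2.imwrite('pics/k_wrist.png',cv2.resize(w[175:245,260:390],None,fx=6,fy=6,interpolation=cv2.INTER_NEAREST))
w=w.astype(int);o=(w[...,2]-w[...,0]>70)&(w[...,2]-w[...,1]>40)
for c in (300,315,330,345): print(c,np.nonzero(o[150:240,c])[0].min()+150)
E
python3 fit2.py|tail -2;python3 chk.py
```

```text
t: 12.38
eef_pos: [0.5442, -0.1819, 0.2846]
ee_rot: [-3.141, -0.0, -1.526]
force: [0.7, -0.9, 5.4]
width: 0.0007
300 211
315 211
330 211
345 211
geom 0.11845317011681239 1.0178755414134275
geom 0.11845317011681239 1.0535105415364479
0.9 side [[342.2, 169.4], [327.0, 166.1]] row [np.float64(196.2), np.float64(199.3)]
0.95 side [[341.9, 171.0], [326.8, 167.6]] row [np.float64(198.7), np.float64(202.6)]
1 side [[341.7, 172.5], [326.5, 169.1]] row [np.float64(201.7), np.float64(206.2)]
1.05 side [[341.4, 174.0], [326.3, 170.7]] row [np.float64(205.1), np.float64(210.2)]
1.1 side [[341.1, 175.6], [326.0, 172.2]] row [np.float64(208.9), np.float64(214.5)]
1.15 side [[340.7, 177.2], [325.6, 173.8]] row [np.float64(213.0), np.float64(219.1)]
[ 0.54412744 -0.18195983  0.28461916] [ 0.54730072 -1.0561526   4.54763504]
```

View pics/k_side.png

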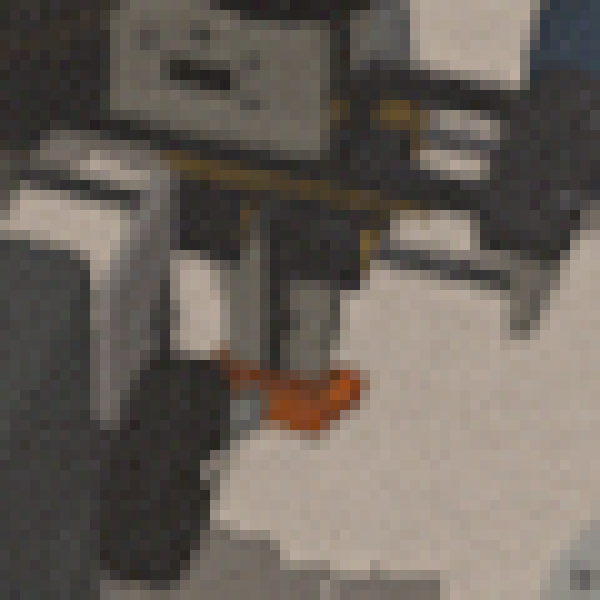

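Three measures agree: wrist 1.053, geometry 1.054, side 1.035, against 1.05 wanted. One last look over the scene before handing in.

```bash
python3 -m inch '[[[0,0,0,0,0,0],[0,0,0,0,0,0],[0,0,0,0,0,0],[0,0,0,0,0,0]]]'; python3 - <<'E'
from h import *
cv2.imwrite('pics/l_side.png',arm.grab_frame('side'))
im=arm.grab_frame('side')[220:320,215:365]; cv2.imwrite('pics/l_sz.png',cv2.resize(im,None,fx=5,fy=5,interpolation=cv2.INTER_CUBIC))
E
python3 fit2.py|tail -1
```

```text
t: 12.98
eef_pos: [0.5441, -0.182, 0.2846]
ee_rot: [-3.141, -0.0, -1.526]
force: [0.4, -1.0, 5.2]
width: 0.0004
geom 0.11847283084581772 1.0533502401187984
```

View pics/l_side.png

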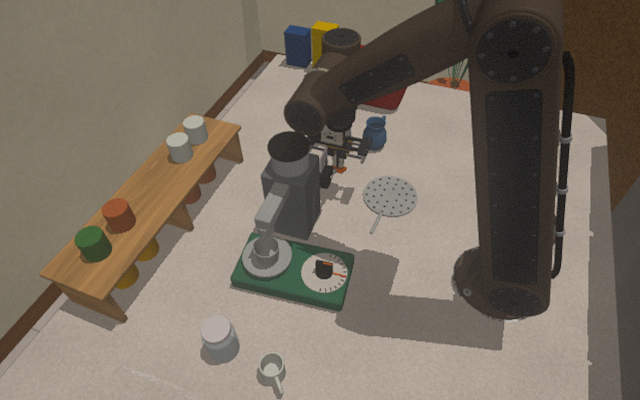

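View pics/l_sz.png

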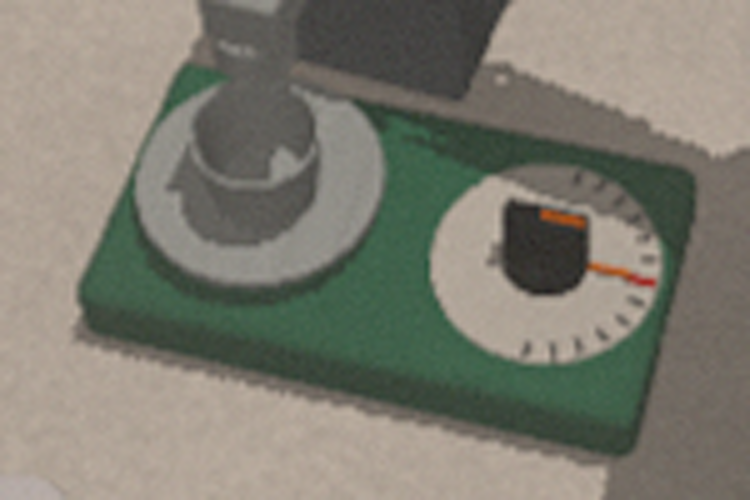

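The orange pointer meets the red mark at about (640,280) in the crop. The cup is on its pan, nothing in view has moved, and the paddle is held.

```bash
python3 -c "
from station import arm;print(arm.job_done())"
```

```text
the job is handed in; nothing more can be done
None
```

The job is handed in at about 13 s, with the tare knob on zero and the paddle held at the third click.

- **Tare knob:** I gripped it, turned it about 27.5° clockwise and let go. In the last pictures the pointer still lies on the long red mark. In the grip, the pointer and mark directions agreed to within about 0.01 rad.
- **Paddle:** I pressed it down with the closed fingertips and handed in while still holding it, with about 5 N on the fingertips. My last readings of the dial were 1.053 rad from the wrist picture, 1.054 from the fingertip position and 1.035 from the side picture, against the third click at 1.05. Midway down the three methods differed by up to about 0.07 rad. The plate's red mark was never clearly visible, and I did not feel the click in the force.
- **Rest of the scene:** In the final side picture the catch cup is on its pan and the diffuser, creamer jug, sugar jar and espresso cup look unmoved. The moka pot was mostly hidden behind the arm, so I did not check it.

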